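Take the rolling pin out of its safety hooks

TASK

Free the rolling pin from the rack: holding it by its barrel, gently push the two sprung keepers back with the pin's own handles, and only when it has cleared the overhanging beaks lift it out. Do not pull the pin up against the beaks or ram it into the back plates, and do not touch the hooks or keepers with the gripper. Lay the pin gently, centred, in the low grey cradle, let go, and leave the other things where they are.

Things in the scene. Friction and masses are not known exactly. Their poses are not given: they have to be found in the camera images.
- pin_centre (a point): Short beech rolling pin, 0.25 to 0.41 kg; this point is the middle of its barrel, on its axis; own y runs along the pin. Barrel 46 mm diameter, 160 long; at each end a handle 22 mm diameter, 60 long. At the start it lies level, handles held in the two hooks of the rack, axis 131 mm above the table; the barrel hangs free between the hooks and can be gripped from above.
- rack: Fixed wooden base board of the pin rack, 170 (x) by 290 (y) by 14 mm high; origin at the centre of its underside, z up. The pin lies along its y. Its +x points the way the pin must be pushed: from the hooks' closed fronts to their keepers. The steel hooks on it are clamped anywhere within 12 mm either way along x, which is not measured.
- hook_a (a point): Point fixed to the base board, 120 mm above the table (the seats' height), 108 mm to -y of the middle: one of two equal hooks, 24 mm wide in y, stands about here, unmeasured along x. Side view: level seat, upturned front, a beak over the seat (underside 26 mm, top 33 mm above it), back plate 40 mm high. A dark keeper pivoted below leans forward to the beak's end and shuts the mouth.
- hook_b (a point): The other hook, at +y. The pin lies in the front part of the seats (where is not told). Pushed 18 to 41 mm along +x its handles clear the beaks; 5 mm further they meet the rigid back plates: push slowly, feel for the stop. The two keepers together push back 3 N at first touch, up to 9 N at the stop. At the stop or up to 3 mm short of it the pin lifts straight out; clear at 60 mm up.
- cradle_seat (a point): Low grey plastic cradle, fixed: a foot 90 by 190 by 8 mm with two parallel rails 180 mm long (tops 20 mm above the table, 8 mm thick, 26 mm apart). The barrel rests on the rails' inner edges. This point is where the barrel's middle lies when seated, on the pin's axis, 39 mm above the table; its y axis runs along the rails, z up. The pin may lie either way round.
- turntable: Blue plastic turntable, 200 mm diameter, 24 mm high, origin at the centre of its underside; leave alone.
- jar: Glass spice jar with steel screw lid, 48 mm diameter, 85 mm high, standing on the turntable; origin at the centre of its underside; leave alone.
- saucers: Stack of three white melamine saucers, 136 mm diameter, 31 mm high; origin at the centre of its underside; leave alone.
- spoon_rest: Flat steel spoon rest, 210 mm long, up to 86 mm wide, 14 mm high; origin on its underside near the middle; leave alone.
Things that resemble listed ones, but are neither listed nor needed, are in the scene too. Of the things like the part that bears cradle_seat, leave any that is pink; of the rest the smaller one is meant.

How it is judged:
On the way:
1. the pin has been lifted clear of the hooks, out of contact with them (height (world z) of pin_centre above 0.175 m and contact force between pin and hooks below 0.1 N), for 0.1 s.
At the end, for the whole second after the job is handed in: The pin lies at rest in the cradle, released: its middle within 20 mm of the cradle's middle along the rails, 5 mm across and 4 mm in height of the seated position, its axis within 0.08 rad of the rails (y of pin_centre in the frame of cradle_seat between -0.02 and 0.02 m and x of pin_centre in the frame of cradle_seat between -0.005 and 0.005 m and z of pin_centre in the frame of cradle_seat between -0.004 and 0.004 m and angle between the y axis of pin_centre and the y axis of cradle_seat, either way round below 0.08 rad and linear speed of pin below 0.02 m/s); the robot touches nothing.
It fails at once if the pin is rammed against the keepers or back plates (more than 28 N) (contact force between pin and jaws above 28 N).
It fails at once if the pin is pulled up against the beaks (more than 12 N) (contact force between pin and beaks above 12 N).
It fails at once if the gripper or arm presses on the hooks or keepers (more than 3 N) (contact force between any of the fingers, the arm and hooks above 3 N).
It fails at once if the pin is dropped or slammed on the cradle (more than 40 N) (contact force between pin and cradle above 40 N).
It fails at once if a bystander is moved by more than 20 mm (distance of any of turntable, jar, saucers, spoon_rest from where it was at the start of the episode above 0.02 m).
It also fails if it takes over 51 s, if anything falls off the work surface, if the arm or the gripper's body presses on something with over 40 N, if the wrist force passes 120 N, or if a joint passes its speed limit or range.

ROBOT

A 7-joint arm with a two-finger parallel gripper is mounted at the origin on the work surface. World frame = base frame: x ahead of the robot, y to its left, z up, the work surface at z = 0. Lengths are in m, angles in rad, forces in N, time in s.
With the tool pointing down it reaches from about 0.4 to 0.85 m from the base axis. Payload 10.4 kg.
Tool frame: the origin (TCP) lies on the mounting face of the last link; the fingertips stand 173 mm ahead of it and the grasp point (between the pads) lies grasp_offset ahead of it (grasp_offset is the distance from the TCP to the grasp point, in m); y points along the fingers, z is the direction in which the jaws open and shut, and the axes are right-handed (so a half turn about y gives the same grasp; the last joint's range is limited). The gripper opens to 85 mm and grips with 20 to 120 N. Pads are 22 mm wide; open, the fingers measure 114 mm over their backs; the gripper's body (76 mm by 85 mm) begins 54 mm behind the grasp point. The pads swing forward as they close: fully open they stand 13 mm farther back than shut.
Start: joints at [1.1, 0.332, -0.065, 1.46, 0.022, 1.35, -0.088], TCP at [0.271, -0.563, 0.405] pointing down, gripper open.
Joint ranges: [-2.6, 2.6], [-0.5, 2.12], [-1.47, 1.34], [0.16, 2.42], [-1.27, 4.41], [0.06, 2.06], [-2.6, 2.6]. Speed limits (rad/s): [2.22, 2.22, 2.79, 2.79, 3.14, 3.14, 3.14].

INTERFACE

Orientations are given as a unit quaternion [x, y, z, w].
In Python, from workcell import state, get_image, job_done, recognise, outline_of, place_of, grasp_offset gives the robot as it stands.
- The arm moves only by the tool carry_out, never from a script. Its argument "deltas" is text: rows parted by semicolons, each of 7 numbers parted by spaces: the shift along the tool's x, y, z in mm, then the turn, a rotation vector about the tool's x, y, z in degrees, then the closure, from 0 (fully open) to 1 (shut). In form: x y z wx wy wz gripper; .... A call has 1 to 20 rows; each row is the pose to reach, as a shift and turn from the pose measured when the call began, along the tool's axes at that moment; what a row does not reach only later rows make up. A row lasts 1/12 s, in which the tool goes at most 41.7 mm and 7.16 degrees, less where a joint would pass 70% of its speed; a pose out of reach is approached as far as the arm can. A call with a gripper value outside its range is refused whole. The fingers move at their own pace and stop on an object; "newtons" is the grip in N (left out, the last holds). Time passes only in rows, so rows that repeat a pose let the fingers close. It gives the time, the measured TCP pose, the force and the opening at its end, in the units of the state.
- state(): the state, without advancing time (a new reading comes with each control period).
- get_image(name): name is "side" or "top" or "wrist"; returns a dict with "color" (480x640x3 uint8, blue, green, red), "z_map" (480x640 float32, m along the optical axis (not along the pixel's ray), 0 where there is no reading), "fx", "fy", "cx", "cy" (pixels), "view" (4x4, takes a point from world to camera coordinates). Camera axes: x right, y down, z forward; pixel columns grow to the right and rows downward; lengths in m; the calibration is good to about 2 mm. A picture is of the moment at which its call begins.
- job_done(): hands the job in, once; it reports no verdict.
Trained networks look in a picture, given as the dict that the camera call returned (one of the last four; its "shot" number tells which), for a name from the list of things; names that differ only in an ending like _2 or _b are one class to them, and where a whole thing is asked for, a point or a joint stands for the part that bears it (a point fixed in the world has none). Each returns a list of dicts, best first, with "score" (0 to 1); they miss things now and then, are a little off and sometimes report something else, mostly with a low value. They report only what shows in the picture. A call takes as long as a camera call. They do not tell look-alikes from the thing itself.
- recognise(picture, label): "extent" ([left, top, width, height] in pixels, round what is visible of it).
- outline_of(picture, label): "mask" (480x640 bool, what is visible of it) and "extent" ([left, top, width, height] in pixels, round what is visible of it).
- place_of(picture, label): "uv" ([column, row] in pixels: a listed point, or the origin of a listed thing).
The state is a dict: "t": time; "qpos": joint angles; "dq": joint speeds; "joint_torque": joint torques, N m; "eef_pos": TCP position; "orientation": TCP orientation; "contact_force": force on the tool from outside, world axes, zero at the start; "ft_torque": the same for the moment, N m; "gripper_width": opening from 0.0 (shut) to 1.0 (fully open).
Only numpy, scipy, OpenCV 4.12 (cv2) and the standard library are available. Lean on these libraries where they do the work, as an engineer would, in place of code of your own. Each camera call takes 0.05 s, during which the arm holds its last target.

## Working session

There is one attempt and no reset: what is moved stays moved. The work goes in short steps, Python scripts to look and compute and a tool call to move; the robot and the scene stay as the last step left them, time stands still between calls to the robot, and variables do not carry over. Pictures are saved under pics/ and viewed, and the job is handed in when it is done.

Besides the shell and the picture viewer there is one more tool, called after "Call:" as name(argument=value, ...) on one line, values as JSON. carry_out: Moves the arm, as the interface text tells. Its arguments: {"type":"object","properties":{"deltas":{"type":"string"},"newtons":{"type":"number"}},"required":["deltas"]}

```bash
mkdir -p pics; ls; python3 - <<'E'
from workcell import state, get_image, grasp_offset
import cv2
s=state(); print(s, grasp_offset if not callable(grasp_offset) else grasp_offset())
for n in ("side","top","wrist"):
    p=get_image(n); cv2.imwrite(f"pics/{n}0.png",p["color"]); print(n,p["fx"],p["fy"],p["cx"],p["cy"],p["view"].round(3).tolist(),p["shot"])
E
```

```text
pics
{'t': 0.0, 'qpos': array([ 1.100371  ,  0.33285879, -0.0646598 ,  1.46095766,  0.02158651,
        1.34992057, -0.08849552]), 'dq': array([-3.64244986e-05, -8.74342260e-05,  2.73148859e-04,  5.95645641e-04,
       -6.84314599e-04,  6.55358981e-04,  1.03430904e-03]), 'joint_torque': array([-3.70087519e-04, -6.25445580e+01,  4.89048916e-02, -3.91598403e+01,
        1.60476915e-02,  1.01400999e-02, -5.29173053e-05]), 'eef_pos': array([ 0.27055624, -0.5632506 ,  0.40391602]), 'orientation': array([-0.15714271,  0.68994941, -0.68896191,  0.15686765]), 'contact_force': array([-0.23769644,  0.16677545, -0.24290816]), 'ft_torque': array([ 0.02514593, -0.00713359,  0.03664426]), 'gripper_width': 1.0020202183640847} 0.1547
side 621.4843643610957 621.4843643610957 317.40955078432535 234.5255201140717 [[0.921, -0.389, -0.01, -0.511], [-0.243, -0.556, -0.795, 0.155], [0.303, 0.735, -0.606, 1.548], [0.0, 0.0, 0.0, 1.0]] 1
top 582.2145750384939 582.2145750384939 322.5744137657396 243.86968764376113 [[0.004, -1.0, -0.019, -0.075], [-0.996, -0.003, -0.093, 0.523], [0.093, 0.019, -0.995, 1.34], [0.0, 0.0, 0.0, 1.0]] 2
wrist 400.0611412455083 400.0611412455083 314.93240012075904 237.0336899548332 [[0.433, -0.902, -0.001, -0.625], [-0.861, -0.413, 0.297, -0.038], [-0.268, -0.128, -0.955, 0.379], [0.0, 0.0, 0.0, 1.0]] 3
```

View pics/side0.png

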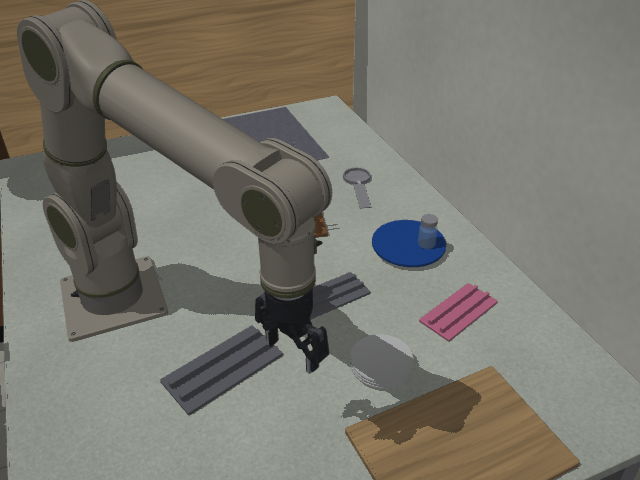

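View pics/top0.png

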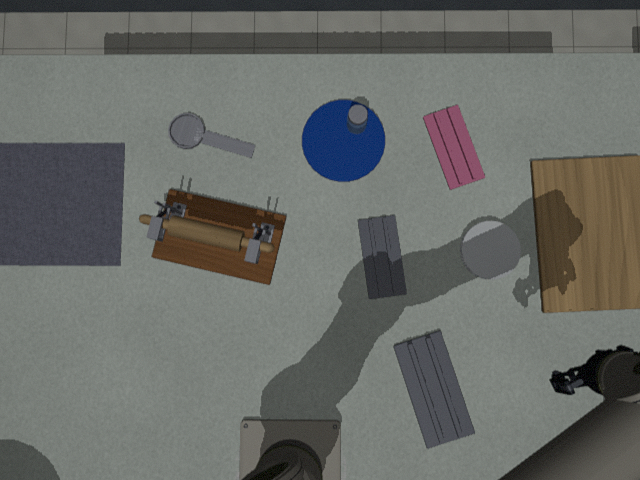

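View pics/wrist0.png

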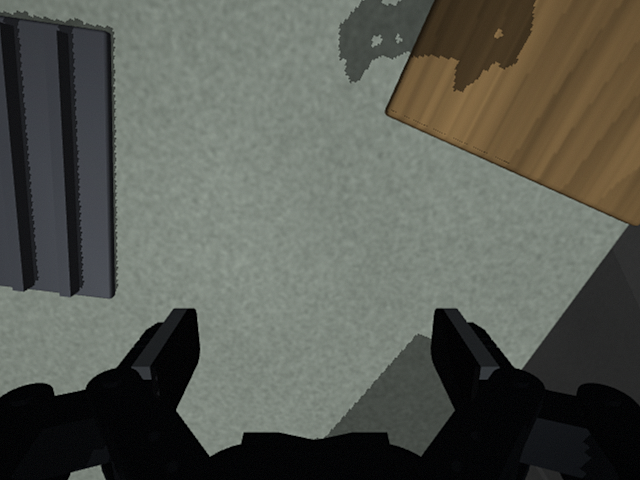

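The top view shows the rack at about (220,237) and two grey cradles. The smaller one, centred near (382,257), is the target. The larger one is at (434,388) and the pink one at (454,147). Next I'll measure.

```bash
cat > h.py <<'E'
import numpy as np, cv2
from workcell import *
def ray(p,uv):
    V=p["view"];R=V[:3,:3];t=V[:3,3]
    d=np.array([(uv[0]-p["cx"])/p["fx"],(uv[1]-p["cy"])/p["fy"],1.])
    return -R.T@t, R.T@d
def atz(p,uv,z):
    c,d=ray(p,uv); return c+d*(z-c[2])/d[2]
def cloud(p,mask=None):
    z=p["z_map"]; v,u=np.nonzero((z>0)&(mask if mask is not None else True))
    zz=z[v,u]; C=np.stack([(u-p["cx"])/p["fx"]*zz,(v-p["cy"])/p["fy"]*zz,zz],1)
    V=p["view"]; return (C-V[:3,3])@V[:3,:3],u,v
def proj(p,X):
    V=p["view"]; c=V[:3,:3]@np.asarray(X)+V[:3,3]; return p["fx"]*c[0]/c[2]+p["cx"],p["fy"]*c[1]/c[2]+p["cy"]
E
python3 - <<'E'
from h import *
p=get_image("top")
Z={"pin_centre":.131,"rack":0,"hook_a":.12,"hook_b":.12,"cradle_seat":.039,"turntable":0,"jar":.024,"saucers":0,"spoon_rest":0}
for n,z in Z.items():
    for r in place_of(p,n)[:4]: print(n,round(r["score"],2),np.round(r["uv"],1),atz(p,r["uv"],z).round(4))
for n in ("pin_centre","cradle_seat"):
    for r in outline_of(p,n)[:4]:
        X,u,v=cloud(p,r["mask"]); print(n,r["score"],r["extent"],X.mean(0).round(4),np.percentile(X[:,2],[5,50,95]).round(3))
        rc=cv2.minAreaRect((X[:,:2]*1000).astype(np.float32)); print(rc)
c=p["color"][170:310,120:310]; cv2.imwrite("pics/rack.png",cv2.resize(c,None,fx=4,fy=4,interpolation=cv2.INTER_CUBIC))
E
```

```text
pin_centre 0.81 [204.5 234.7] [0.5321 0.1806 0.131 ]
rack 0.62 [221.4 235.1] [0.5455 0.1693 0.    ]
hook_a 0.91 [255.9 240.9] [0.52   0.0702 0.12  ]
hook_a 0.82 [162.5 218. ] [0.57   0.2765 0.12  ]
hook_b 0.91 [255.9 240.9] [0.52   0.0702 0.12  ]
hook_b 0.82 [162.5 218. ] [0.57   0.2765 0.12  ]
cradle_seat 0.73 [435.1 388.6] [ 0.1944 -0.329   0.039 ]
cradle_seat 0.61 [384.5 253.5] [ 0.4995 -0.2168  0.039 ]
cradle_seat 0.56 [453.2 145. ] [ 0.7549 -0.3788  0.039 ]
turntable 0.96 [347.1 140.9] [ 0.7756 -0.1313  0.    ]
jar 0.61 [356.3 127.2] [ 0.8024 -0.1526  0.024 ]
saucers 0.94 [486.6 250.6] [ 0.5101 -0.4615  0.    ]
spoon_rest 0.92 [216.8 136.2] [0.7875 0.1855 0.    ]
pin_centre 0.67 [137.6, 213.5, 136.5, 38.8] [0.5351 0.1738 0.1484] [0.137 0.15  0.157]
((536.3077392578125, 176.3149871826172), (298.3544006347656, 52.9965934753418), 73.86408996582031)
pin_centre 0.27 [151.6, 188.8, 135.8, 92.9] [0.5379 0.167  0.0163] [0.011 0.016 0.021]
((543.862060546875, 173.36578369140625), (296.2595520019531, 172.0903778076172), 77.06546020507812)
cradle_seat 0.8 [420.0, 102.8, 66.1, 86.9] [ 0.7591 -0.3847  0.012 ] [0.005 0.011 0.023]
((762.4664916992188, -386.70501708984375), (193.81271362304688, 95.84779357910156), 19.376840591430664)
cradle_seat 0.7 [393.0, 327.2, 80.3, 118.8] [ 0.1917 -0.3289  0.0142] [0.007 0.012 0.028]
((190.33380126953125, -330.5100402832031), (250.5476531982422, 120.1265640258789), 18.374589920043945)
cradle_seat 0.62 [359.5, 214.9, 47.2, 84.5] [ 0.4945 -0.212   0.0117] [0.005 0.01  0.023]
((496.30828857421875, -212.8642578125), (193.68907165527344, 91.55223846435547), 8.107609748840332)
```

View pics/rack.png

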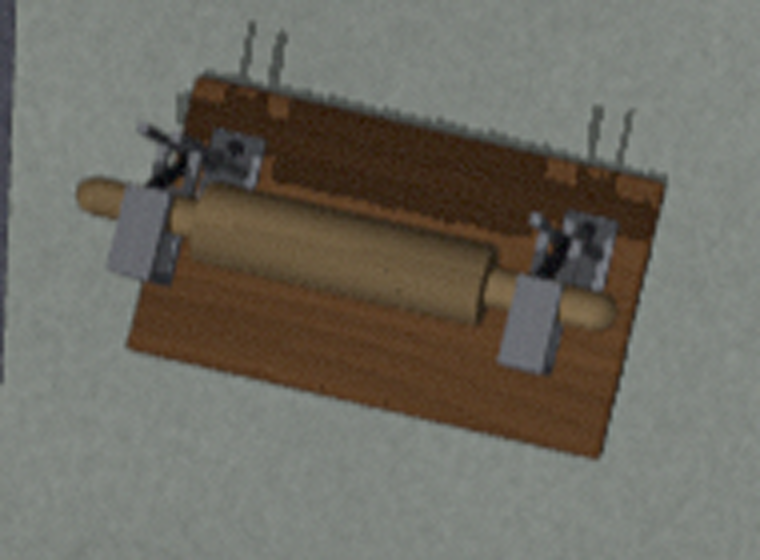

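```bash
python3 - <<'E'
from h import *
from scipy.spatial.transform import Rotation as Rn
s=state(); print(Rn.from_quat(s["orientation"]).as_matrix().round(3).tolist(), s["t"])
p=get_image("top")
X,u,v=cloud(p)
# board
hsv=cv2.cvtColor(p["color"],cv2.COLOR_BGR2HSV)[v,u]
m=(u>140)&(u<295)&(v>180)&(v<290)
b=m&(X[:,2]>.006)&(X[:,2]<.024)&(hsv[:,1]>90)
print("board z",np.median(X[b,2]),"tbl",np.median(X[(u>500)&(u<530)&(v>350)&(v<400),2]))
rc=cv2.minAreaRect((X[b][:,:2]*1000).astype(np.float32)); print("board",rc)
# barrel pts
b=m&(X[:,2]>.138)&(hsv[:,1]>60); Y=X[b]
from scipy.optimize import least_squares
def f(q):
    d=np.array([np.sin(q[2]),np.cos(q[2])]); n=np.array([d[1],-d[0]])
    w=(Y[:,:2]-[q[0],.175])@n
    return np.hypot(w,Y[:,2]-q[1])-.023
r=least_squares(f,[.533,.131,.23],loss="soft_l1",f_scale=.002);print(r.x,np.degrees(r.x[2]),np.abs(r.fun).mean(),len(Y))
d=np.array([np.sin(r.x[2]),np.cos(r.x[2])]); a=(Y[:,:2]-[r.x[0],.175])@d
k=np.abs(r.fun)<.004; print("along",np.percentile(a[k],[0,1,50,99,100])); mid=(np.percentile(a[k],.5)+np.percentile(a[k],99.5))/2
print("mid",np.array([r.x[0],.175])+mid*d)
# grey metal parts
g=m&(X[:,2]>.1)&(hsv[:,1]<60); G=X[g]
n=np.array([d[1],-d[0]]); 
o=np.array([r.x[0],.175])+mid*d
al=(G[:,:2]-o)@d; ac=(G[:,:2]-o)@n
for lo,hi in((-.13,-.09),(.09,.13)):
    q=(al>lo)&(al<hi)
    for z0 in np.arange(.1,.18,.01):
        t=q&(G[:,2]>z0)&(G[:,2]<=z0+.01)
        if t.sum()>3: print(lo,round(z0,3),t.sum(),ac[t].min().round(3),ac[t].max().round(3),al[t].min().round(3),al[t].max().round(3))
# cradle
m=(u>350)&(u<415)&(v>205)&(v<308)
b=m&(X[:,2]>.0045); print(cv2.minAreaRect((X[b][:,:2]*1000).astype(np.float32)))
b=m&(X[:,2]>.015); rc=cv2.minAreaRect((X[b][:,:2]*1000).astype(np.float32)); print("rails",rc,b.sum(),np.median(X[b,2]))
cv2.imwrite("pics/cr.png",cv2.resize(p["color"][205:308,350:415],None,fx=5,fy=5,interpolation=cv2.INTER_CUBIC))
E
```

```text
[[-0.901, 0.0, 0.433], [-0.433, -0.0, -0.901], [-0.0, -1.0, 0.0]] 0.75
board z 0.015693317839992994 tbl 0.00114339383560962
board ((542.0693359375, 173.46804809570312), (288.6618957519531, 167.95913696289062), 77.16578674316406)
[0.53589353 0.13181181 0.31043902] 17.78684559551287 0.0032715557055106813 1783
along [-0.14357277 -0.13052076 -0.00061549  0.13141841  0.14366678]
mid [0.5363106  0.17630004]
-0.13 0.1 7 0.041 0.048 -0.117 -0.099
-0.13 0.11 31 -0.021 0.051 -0.123 -0.095
-0.13 0.12 73 -0.031 0.051 -0.124 -0.095
-0.13 0.13 20 -0.03 0.048 -0.127 -0.096
-0.13 0.14 29 -0.029 0.051 -0.123 -0.094
-0.13 0.15 263 -0.031 0.05 -0.124 -0.092
-0.13 0.16 16 -0.017 0.051 -0.117 -0.094
0.09 0.1 11 0.021 0.032 0.098 0.119
0.09 0.11 55 -0.049 0.031 0.092 0.123
0.09 0.12 96 -0.048 0.031 0.091 0.121
0.09 0.13 27 -0.049 0.032 0.091 0.127
0.09 0.14 45 -0.045 0.032 0.091 0.129
0.09 0.15 259 -0.049 0.032 0.09 0.118
0.09 0.16 19 -0.037 0.033 0.096 0.121
((495.95465087890625, -215.45608520507812), (239.66737365722656, 150.05853271484375), 0.030246829614043236)
rails ((494.5566101074219, -212.72262573242188), (186.670166015625, 86.29547882080078), 8.008463859558105) 635 0.0209858125761139
```

View pics/cr.png

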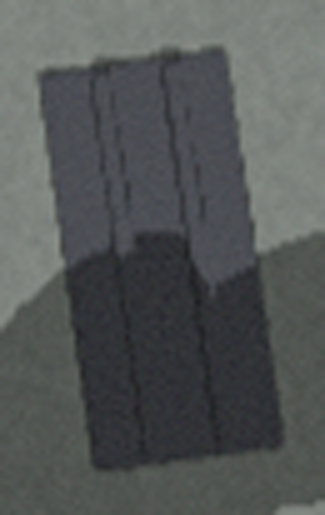

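```bash
python3 - <<'E'
from h import *
from scipy.optimize import least_squares
p=get_image("top")
X,u,v=cloud(p); X[:,2]-=.0012
hsv=cv2.cvtColor(p["color"],cv2.COLOR_BGR2HSV)[v,u]
m=(u>140)&(u<295)&(v>180)&(v<290)
B=np.array([.542,.1735]); yaw=np.radians(-12.83)
ex=np.array([np.cos(yaw),np.sin(yaw)]); ey=np.array([-ex[1],ex[0]])
L=np.c_[(X[:,:2]-B)@ex,(X[:,:2]-B)@ey,X[:,2]]
b=m&(L[:,2]>.136)&(np.abs(L[:,1])<.07)&(hsv[:,1]>60); Y=L[b]
f=lambda q: np.hypot((Y[:,0]-q[0]-q[2]*Y[:,1]),Y[:,2]-q[1])-.023
r=least_squares(f,[-.01,.131,0],loss="soft_l1",f_scale=.001); print(r.x,np.degrees(r.x[2]),np.abs(r.fun).mean(),len(Y))
w=m&(L[:,2]>.136)&(hsv[:,1]>60)&(np.abs(L[:,0]-r.x[0]-r.x[2]*L[:,1])<.006)
for zt in (.136,.148): print(zt,np.percentile(L[w&(L[:,2]>zt)][:,1],[0,1,99,100]))
g=m&(L[:,2]>.09)&(hsv[:,1]<60); 
for sgn in(-1,1):
    q=g&(np.abs(L[:,1]-sgn*.108)<.018)
    for z0 in np.arange(.1,.18,.005):
        t=q&(L[:,2]>z0)&(L[:,2]<=z0+.005)
        if t.sum()>3: print(sgn,round(z0,3),t.sum(),np.percentile(L[t,0],[2,50,98]).round(4),np.percentile(L[t,1],[2,98]).round(4))
c=B+ex*r.x[0]; print("pin at board mid",c, "+dir ex",ex)
E
```

```text
[-0.00620718  0.13142028  0.00165516] 0.09483375687652695 0.0015847691739771393 1330
0.136 [-0.14766271 -0.14497835  0.14360191  0.14687076]
0.148 [-0.1405543  -0.07731052  0.07964419  0.08188309]
-1 0.1 4 [0.0261 0.0289 0.0315] [-0.1191 -0.1011]
-1 0.105 5 [0.0233 0.0251 0.0332] [-0.1187 -0.1014]
-1 0.11 9 [-0.0442 -0.0198  0.0269] [-0.1194 -0.0969]
-1 0.115 41 [-0.0416  0.0173  0.0292] [-0.1197 -0.0959]
-1 0.12 46 [-0.0372  0.0126  0.0317] [-0.1195 -0.0966]
-1 0.125 6 [-0.0395  0.0153  0.0325] [-0.119  -0.0976]
-1 0.13 9 [-0.0378  0.0051  0.0337] [-0.1195 -0.0978]
-1 0.135 10 [-0.038   0.0114  0.0315] [-0.1245 -0.1013]
-1 0.14 11 [-0.0415  0.0068  0.0331] [-0.1195 -0.1023]
-1 0.145 27 [-0.0452 -0.0067  0.0323] [-0.1196 -0.0955]
-1 0.15 192 [-0.0448 -0.0225  0.0011] [-0.1193 -0.0956]
-1 0.155 63 [-0.0439 -0.0169  0.033 ] [-0.1192 -0.096 ]
-1 0.16 13 [0.0296 0.0322 0.0347] [-0.1187 -0.0962]
1 0.1 7 [0.0272 0.0304 0.0348] [0.0958 0.1155]
1 0.11 16 [-0.0391  0.0223  0.0324] [0.096  0.1151]
1 0.115 61 [-0.0433  0.0164  0.0318] [0.0958 0.1208]
1 0.12 62 [-0.0378  0.011   0.033 ] [0.0958 0.1182]
1 0.125 18 [-0.0434  0.0118  0.0343] [0.0948 0.1184]
1 0.13 12 [-0.045   0.0078  0.0339] [0.0963 0.1235]
1 0.135 11 [-0.0447  0.0039  0.0348] [0.0963 0.1166]
1 0.14 19 [-0.0412  0.0091  0.0347] [0.0963 0.1226]
1 0.145 40 [-0.0449 -0.0143  0.0337] [0.0959 0.1209]
1 0.15 173 [-0.0441 -0.0189  0.0305] [0.0959 0.1202]
1 0.155 78 [-0.0439 -0.0229  0.0336] [0.0961 0.1183]
1 0.16 15 [0.0297 0.0315 0.0356] [0.0964 0.12  ]
pin at board mid [0.5359478  0.17487836] +dir ex [ 0.97503322 -0.22205905]
```

```bash
cat >> h.py <<'E'
from scipy.spatial.transform import Rotation as Rn
def delta(pos,zang,s=None):
    """target TCP pos, tool down, jaw axis z at world angle zang (deg)"""
    s=s or state(); R=Rn.from_quat(s["orientation"]).as_matrix()
    z=np.array([np.cos(np.radians(zang)),np.sin(np.radians(zang)),0]); y=np.array([0,0,-1.]); x=np.cross(y,z)
    T=np.c_[x,y,z]
    print("d mm",(R.T@(np.array(pos)-s["eef_pos"])*1000).round(1),"rot deg",np.degrees(Rn.from_matrix(R.T@T).as_rotvec()).round(2),"t",round(s["t"],2))
E
python3 -c "
from h import *
delta([.45,-.2,.404],-38)"
```

```text
d mm [-319.     0.7 -249.9] rot deg [-1.000e-02 -2.635e+01 -0.000e+00] t 0.85
```

Call:
carry_out(deltas="-15 0 -12 0 -1 0 0; -45 0 -35 0 -4 0 0; -80 0 -62 0 -7 0 0; -115 0 -90 0 -9.5 0 0; -150 0 -117 0 -12 0 0; -185 0 -145 0 -15 0 0; -220 0 -172 0 -18 0 0; -255 0 -200 0 -21 0 0; -285 0 -223 0 -23.5 0 0; -306 0 -240 0 -25.5 0 0; -316 0 -248 0 -26.3 0 0; -319 0.7 -250 0 -26.3 0 0; -319 0.7 -250 0 -26.3 0 0")

```text
t: 1.93
eef_pos: [0.4502, -0.1993, 0.404]
orientation: [0.31, -0.635, 0.636, -0.31]
contact_force: [-0.6, -1.2, -0.9]
gripper_width: 1.002
```

```bash
python3 - <<'E'
from h import *
p=get_image("wrist"); cv2.imwrite("pics/w1.png",p["color"])
X,u,v=cloud(p); 
print(X[(X[:,2]>-.02)&(X[:,2]<.005)][:,2].mean())
for r in outline_of(p,"cradle_seat")[:4]:
    X,u,v=cloud(p,r["mask"]); print(r["score"],r["extent"],np.percentile(X[:,2],[5,50,95]).round(4)); print(cv2.minAreaRect((X[:,:2]*1000).astype(np.float32)))
    k=X[:,2]>.016; print(cv2.minAreaRect((X[k][:,:2]*1000).astype(np.float32)))
delta([.5359,.1749,.404],-12.83)
E
```

```text
-0.0002731905061132522
0.75 [177.3, 323.5, 126.6, 133.0] [0.0086 0.0104 0.0259]
((316.33599853515625, -283.1343994140625), (322.11541748046875, 116.17634582519531), 28.003034591674805)
((317.88671875, -278.45599365234375), (312.0810546875, 66.46528625488281), 25.170886993408203)
0.64 [596.7, 162.5, 40.8, 76.3] [0.0033 0.0077 0.0157]
((670.2164916992188, -383.3560485839844), (74.42525482177734, 36.72875213623047), 64.17214965820312)
((670.2330932617188, -396.0677490234375), (15.32520580291748, 7.3259358406066895), 56.43645095825195)
0.55 [258.8, 63.7, 211.9, 220.2] [0.0064 0.008  0.0202]
((492.960693359375, -214.93655395507812), (194.5515899658203, 93.2428207397461), 8.173595428466797)
((492.86676025390625, -213.7337646484375), (180.54830932617188, 42.761539459228516), 8.004937171936035)
d mm [-3.493e+02 -3.000e-01 -1.646e+02] rot deg [ 1.000e-02 -2.535e+01  3.000e-02] t 2.03
```

View pics/w1.png

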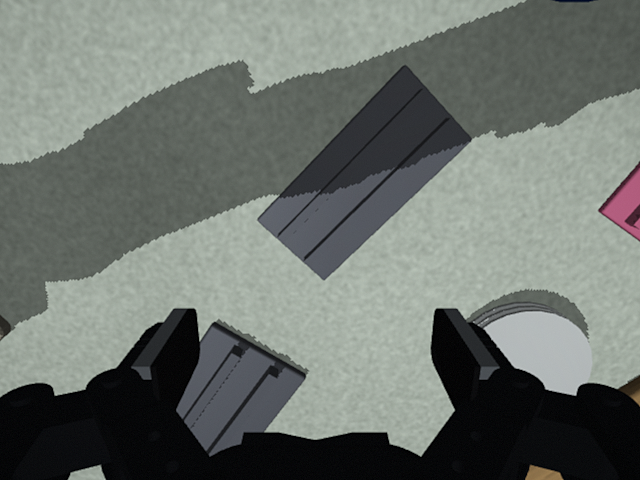

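The wrist view puts the target cradle at (0.4929, -0.2137), yaw 8°, with rails measuring 180 × 43 mm. That agrees with the top view to about 3 mm. Next I'll move above the pin.

Call:
carry_out(deltas="-15 0 -7 0 -1 0 0; -50 0 -23 0 -4 0 0; -86 0 -40 0 -7 0 0; -123 0 -58 0 -10 0 0; -160 0 -75 0 -13 0 0; -197 0 -93 0 -16 0 0; -234 0 -110 0 -18.5 0 0; -271 0 -128 0 -21 0 0; -306 0 -144 0 -23.5 0 0; -332 0 -156 0 -25 0 0; -345 0 -163 0 -25.35 0 0; -349 0 -164.6 0 -25.35 0 0; -349 0 -164.6 0 -25.35 0 0")

```text
t: 3.12
eef_pos: [0.5359, 0.1747, 0.4034]
orientation: [-0.441, 0.553, -0.553, 0.441]
contact_force: [-0.2, -0.3, 0.4]
gripper_width: 1.004
```

```bash
python3 - <<'E'
from h import *
p=get_image("wrist"); cv2.imwrite("pics/w2.png",p["color"])
X,u,v=cloud(p)
hsv=cv2.cvtColor(p["color"],cv2.COLOR_BGR2HSV)[v,u]
from scipy.optimize import least_squares
B=np.array([.542,.1735]); yaw=np.radians(-12.83)
ex=np.array([np.cos(yaw),np.sin(yaw)]); ey=np.array([-ex[1],ex[0]])
L=np.c_[(X[:,:2]-B)@ex,(X[:,:2]-B)@ey,X[:,2]]
m=(np.abs(L[:,0])<.06)
b=m&(L[:,2]>.136)&(L[:,2]<.16)&(np.abs(L[:,1])<.07)&(hsv[:,1]>50); Y=L[b]
print(len(Y))
f=lambda q: np.hypot((Y[:,0]-q[0]-q[2]*Y[:,1]),Y[:,2]-q[1])-.023
r=least_squares(f,[-.01,.131,0],loss="soft_l1",f_scale=.001); print(r.x,np.degrees(r.x[2]),np.abs(r.fun).mean())
c=B+ex*r.x[0];print(c)
w=m&(L[:,2]>.148)&(hsv[:,1]>50)&(np.abs(L[:,0]-r.x[0])<.006);print(np.percentile(L[w][:,1],[0,1,99,100]))
delta([.5359,.1749,.2857],-12.83)
E
```

```text
16203
[-0.00813939  0.13034348  0.00021132] 0.01210798193964861 0.00042383147675109943
[0.53406382 0.17530743]
[-0.07856076 -0.07463928  0.07927814  0.08082772]
d mm [ -1.5 117.7  -0.3] rot deg [ 0.04 -0.09  0.07] t 3.17
```

View pics/w2.png

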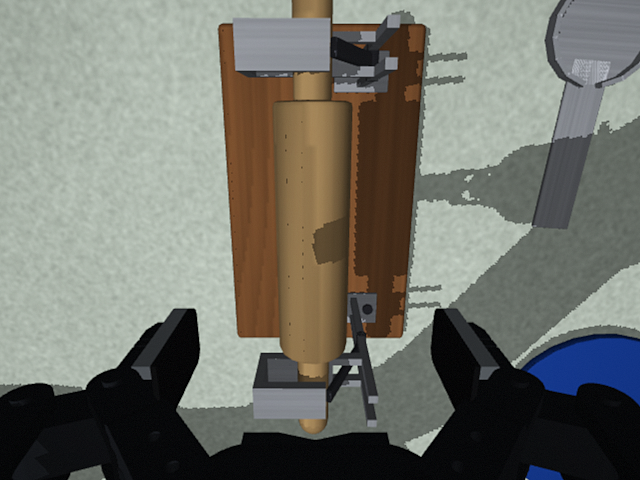

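The pin is seated level, and its yaw matches the board to within 0.1°. The wrist camera puts it at board x of -8 mm and the top camera at -6 mm, so I'll aim in between and descend.

Call:
carry_out(deltas="0 10 -1.7 0 0 0 0; -1 35 -1.7 0 0 0 0; -1.5 65 -1.7 0 0 0 0; -1.5 90 -1.7 0 0 0 0; -1.5 108 -1.7 0 0 0 0; -1.5 117 -1.7 0 0 0 0; -1.5 120 -1.7 0 0 0 0; -1.5 120 -1.7 0 0 0 0; -1.5 120 -1.7 0 0 0 0")

```text
t: 3.92
eef_pos: [0.5349, 0.1749, 0.2844]
orientation: [0.44, -0.553, 0.554, -0.44]
contact_force: [0.8, -0.2, 0.4]
gripper_width: 0.999
```

```bash
python3 - <<'E'
from h import *
p=get_image("wrist"); cv2.imwrite("pics/w3.png",p["color"])
p=get_image("side"); cv2.imwrite("pics/s3.png",p["color"]); print(proj(p,[.535,.175,.131]))
E
```

```text
(np.float64(286.60505811880563), np.float64(172.1577479992283))
```

View pics/w3.png

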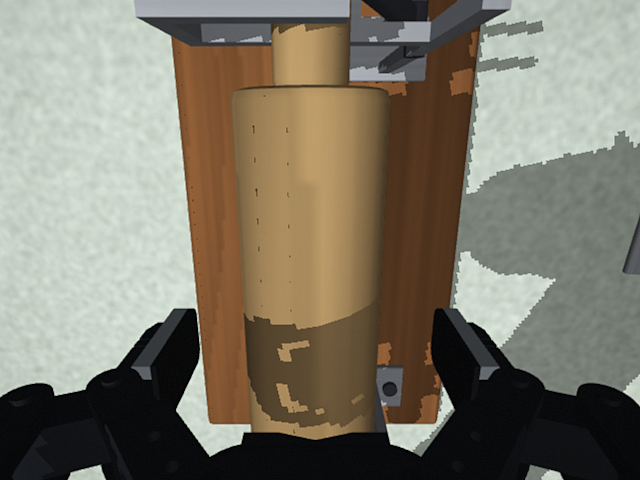

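View pics/s3.png

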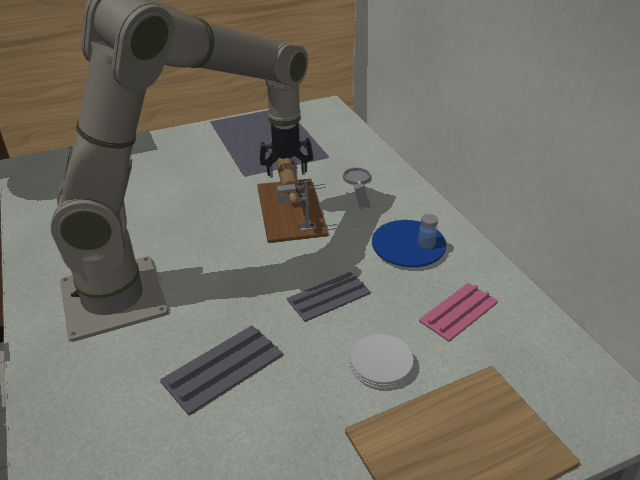

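The barrel centre is at column 311 and the finger midpoint at 315.5, so the tool is about 1.4 mm too far +x. I'll nudge it back while closing softly.

Call:
carry_out(deltas="0 1 -1.2 0 0 0 0; 0 1 -1.2 0 0 0 0.3; 0 1 -1.2 0 0 0 0.5; 0 1 -1.2 0 0 0 0.6; 0 1 -1.2 0 0 0 0.7; 0 1 -1.2 0 0 0 0.7; 0 1 -1.2 0 0 0 0.7", newtons=20)

```text
t: 4.6
eef_pos: [0.5338, 0.1756, 0.2839]
orientation: [0.44, -0.553, 0.554, -0.441]
contact_force: [-1.8, -0.9, 4.4]
gripper_width: 0.53
```

```bash
python3 - <<'E'
from h import *
p=get_image("wrist"); cv2.imwrite("pics/w4.png",p["color"])
s=state(); print(s["eef_pos"],s["contact_force"],s["gripper_width"],Rn.from_quat(s["orientation"]).as_matrix().round(4))
E
```

```text
[0.53382666 0.1755633  0.28392335] [-1.76407041 -1.31142123  4.19422831] 0.5362465198723488 [[-2.240e-01  1.200e-03  9.746e-01]
 [-9.746e-01 -6.000e-04 -2.240e-01]
 [ 3.000e-04 -1.000e+00  1.300e-03]]
```

View pics/w4.png

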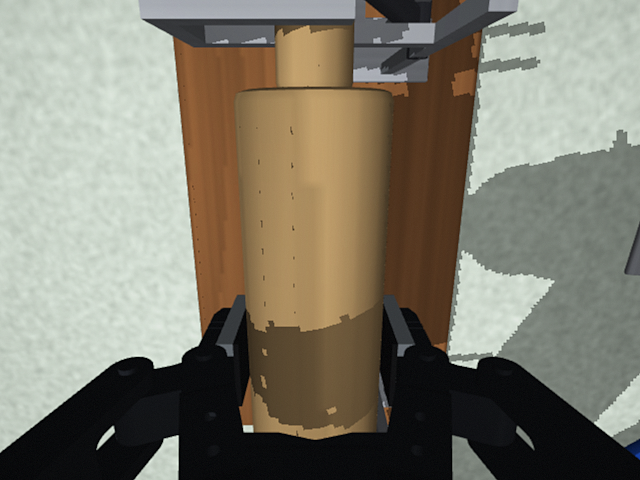

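Call:
carry_out(deltas="0 0 0 0 0 0 0.8; 0 -0.5 0 0 0 0 0.8; 0 -1 0 0 0 0 0.8; 0 -1 0 0 0 0 0.8; 0 -1 0 0 0 0 0.8", newtons=60)

```text
t: 5.07
eef_pos: [0.5336, 0.1754, 0.2844]
orientation: [0.441, -0.553, 0.553, -0.44]
contact_force: [0.6, -1.2, -3.2]
gripper_width: 0.516
```

The pin is now carried by the gripper: the wrist reads about -3 N vertically, with little side load. Next comes a slow push along tool +z.

Call:
carry_out(deltas="0 0 1 0 0 0 0.8; 0 0 2 0 0 0 0.8; 0 0 3 0 0 0 0.8; 0 0 4 0 0 0 0.8; 0 0 5 0 0 0 0.8; 0 0 6 0 0 0 0.8; 0 0 7 0 0 0 0.8; 0 0 8 0 0 0 0.8; 0 0 9 0 0 0 0.8; 0 0 10 0 0 0 0.8; 0 0 11 0 0 0 0.8; 0 0 12 0 0 0 0.8; 0 0 12 0 0 0 0.8")

```text
t: 6.15
eef_pos: [0.5448, 0.1733, 0.2842]
orientation: [-0.441, 0.553, -0.553, 0.44]
contact_force: [-4.7, 1.2, -0.1]
gripper_width: 0.523
```

```bash
python3 - <<'E'
from h import *
p=get_image("wrist"); cv2.imwrite("pics/w5.png",p["color"])
p=get_image("top"); cv2.imwrite("pics/t5.png",cv2.resize(p["color"][150:310,110:310],None,fx=4,fy=4,interpolation=cv2.INTER_CUBIC))
s=state(); R=Rn.from_quat(s["orientation"]).as_matrix(); print(s["contact_force"]@R)
E
```

```text
[ 0.19246322  1.57807376 -5.55104791]
```

View pics/w5.png

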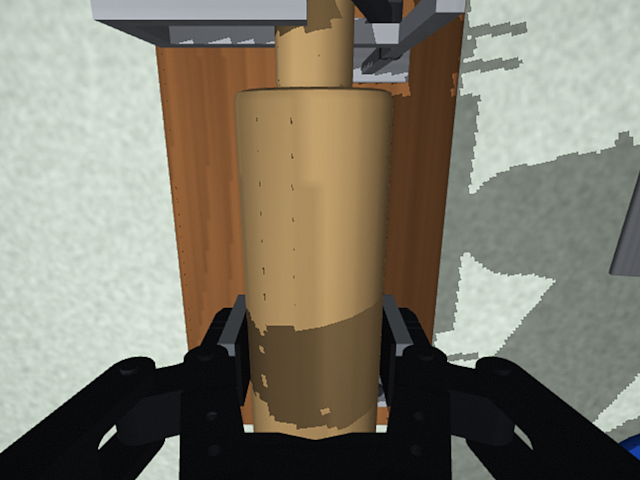

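View pics/t5.png

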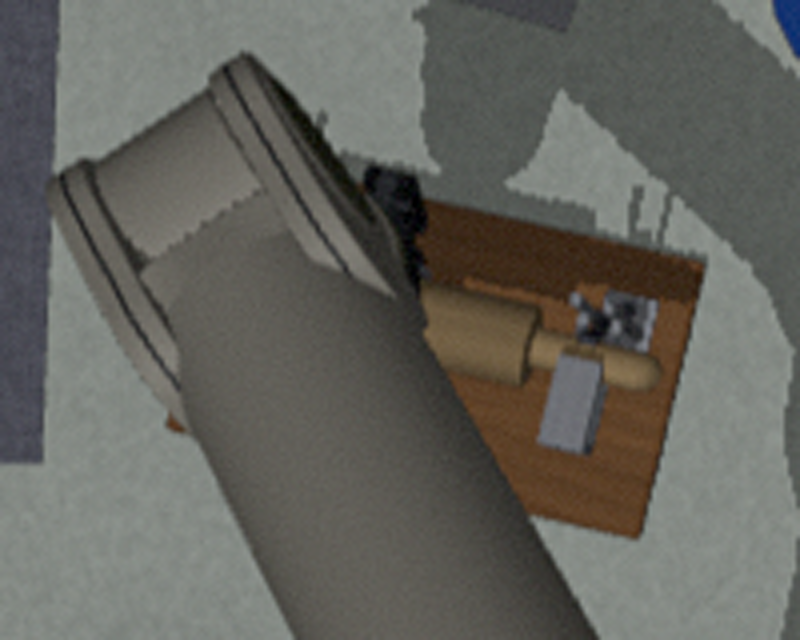

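The keepers are yielding, with about 5.5 N against the push. I'll continue 9 mm.

Call:
carry_out(deltas="0 0 1 0 0 0 0.8; 0 0 2 0 0 0 0.8; 0 0 3 0 0 0 0.8; 0 0 4 0 0 0 0.8; 0 0 5 0 0 0 0.8; 0 0 6 0 0 0 0.8; 0 0 7 0 0 0 0.8; 0 0 8 0 0 0 0.8; 0 0 9 0 0 0 0.8; 0 0 9 0 0 0 0.8")

```text
t: 7.08
eef_pos: [0.5527, 0.1721, 0.2842]
orientation: [-0.442, 0.553, -0.552, 0.44]
contact_force: [-8.4, 0.8, 2.5]
gripper_width: 0.518
```

```bash
cat > look.py <<'E'
from h import *
import sys
n=sys.argv[1]
p=get_image("wrist"); 
s=state(); R=Rn.from_quat(s["orientation"]).as_matrix(); print("Ftool",(s["contact_force"]@R).round(2),"boardx mm",((s["eef_pos"][:2]-[.542,.1735])@[.97503,-.22206]*1000).round(2),s["eef_pos"].round(4),s["t"])
B=np.array([.542,.1735]);ex=np.array([.97503,-.22206]);ey=np.array([.22206,.97503])
X,u,v=cloud(p);L=np.c_[(X[:,:2]-B)@ex,(X[:,:2]-B)@ey,X[:,2]]
for nm,lo,hi in (("beak",.149,.156),("plate top",.157,.164)):
    k=(L[:,2]>lo)&(L[:,2]<hi)&(np.abs(np.abs(L[:,1])-.108)<.012)
    for sg in (-1,1):
        q=k&(L[:,1]*sg>0)
        if q.sum()>20: print(nm,sg,q.sum(),(np.percentile(L[q,0],[1,50,99])*1000).round(1))
cv2.imwrite(f"pics/{n}.png",p["color"])
E
python3 look.py w6
```

```text
Ftool [ 0.16 -3.05 -8.2 ] boardx mm 10.73 [0.5527 0.1721 0.2842] 7.1333
beak 1 4509 [-46.6 -22.3  28. ]
plate top 1 404 [27.8 30.8 33.9]
```

View pics/w6.png

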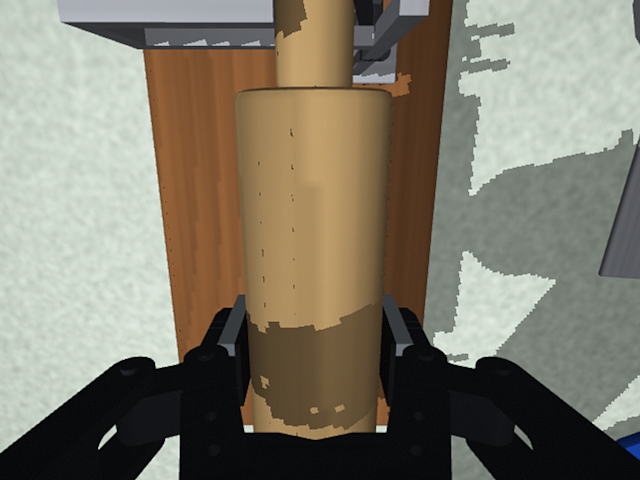

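Call:
carry_out(deltas="0 0 0.5 0 0 0 0.8; 0 0 1 0 0 0 0.8; 0 0 1.5 0 0 0 0.8; 0 0 2 0 0 0 0.8; 0 0 2.5 0 0 0 0.8; 0 0 3 0 0 0 0.8; 0 0 3.5 0 0 0 0.8; 0 0 4 0 0 0 0.8; 0 0 4 0 0 0 0.8")

```text
t: 7.88
eef_pos: [0.5554, 0.1719, 0.2842]
orientation: [-0.443, 0.554, -0.551, 0.439]
contact_force: [-10.7, 0.2, 4.8]
gripper_width: 0.522
```

```bash
python3 look.py w7
```

```text
Ftool [  2.15  -4.6  -10.76] boardx mm 13.45 [0.5554 0.1719 0.2842] 7.9333
beak 1 4761 [-46.6 -22.3  28. ]
plate top 1 440 [27.8 30.7 33.9]
```

```bash
python3 - <<'E'
from h import *
s=state(); R=Rn.from_quat(s["orientation"]).as_matrix(); print(R.round(4)); print(s["ft_torque"].round(2), s["contact_force"].round(2)); delta(s["eef_pos"],-12.83)
E
```

```text
[[-2.210e-01 -7.100e-03  9.753e-01]
 [-9.753e-01 -7.000e-04 -2.210e-01]
 [ 2.300e-03 -1.000e+00 -6.800e-03]]
[ 0.06  2.16 -0.05] [-10.94   0.28   4.68]
d mm [0. 0. 0.] rot deg [0.39 0.06 0.13] t 7.93
```

View pics/w7.png

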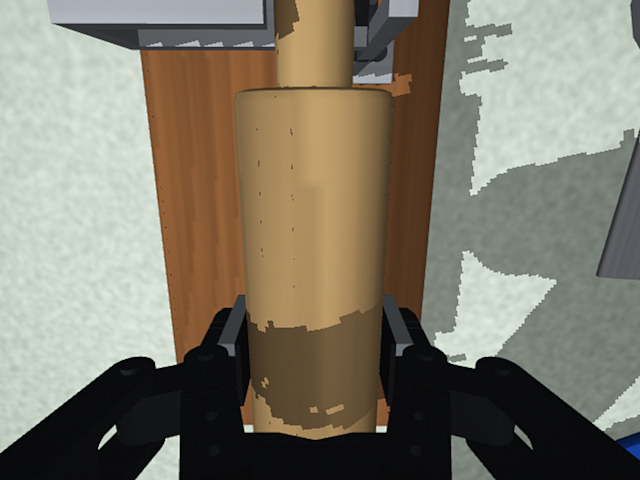

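Call:
carry_out(deltas="0 -0.3 0 0.1 0 0.1 0.8; 0 -0.6 0.5 0.2 0 0.1 0.8; 0 -1 1 0.4 0 0.1 0.8; 0 -1 1.5 0.4 0 0.1 0.8; 0 -1 2 0.4 0 0.1 0.8; 0 -1 2.5 0.4 0 0.1 0.8; 0 -1 3 0.4 0 0.1 0.8; 0 -1 3 0.4 0 0.1 0.8")

```text
t: 8.6
eef_pos: [0.5573, 0.1714, 0.2843]
orientation: [-0.443, 0.553, -0.552, 0.44]
contact_force: [-8.1, 0.6, -1.8]
gripper_width: 0.52
```

```bash
python3 look.py w8; python3 -c "
from h import *
s=state();delta(s['eef_pos'],-12.83)"
```

```text
Ftool [ 2.64  0.97 -8.7 ] boardx mm 15.36 [0.5573 0.1714 0.2843] 8.65
beak 1 4737 [-46.6 -22.2  27.9]
plate top 1 448 [27.8 30.8 33.9]
d mm [0. 0. 0.] rot deg [0.19 0.1  0.12] t 8.65
```

View pics/w8.png

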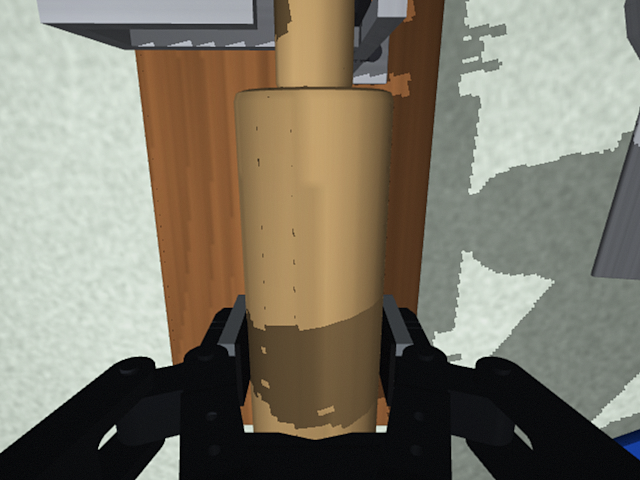

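Call:
carry_out(deltas="0 -0.3 0.5 0.2 0 0.1 0.8; 0 -0.5 1 0.2 0.1 0.1 0.8; 0 -0.5 1.5 0.3 0.1 0.1 0.8; 0 -0.5 2 0.3 0.1 0.1 0.8; 0 -0.5 2.5 0.3 0.1 0.1 0.8; 0 -0.5 3 0.3 0.1 0.1 0.8; 0 -0.5 3 0.3 0.1 0.1 0.8")

```text
t: 9.23
eef_pos: [0.5588, 0.1712, 0.2842]
orientation: [-0.442, 0.553, -0.552, 0.44]
contact_force: [-11.6, -0.5, 2.8]
gripper_width: 0.525
```

```bash
python3 look.py w9; python3 -c "
from h import *
s=state();delta(s['eef_pos'],-12.83)"
```

```text
Ftool [  2.93  -1.98 -11.9 ] boardx mm 16.91 [0.5588 0.1712 0.2843] 9.2833
beak 1 4864 [-46.6 -22.6  27.9]
plate top 1 452 [27.8 30.7 33.9]
d mm [0. 0. 0.] rot deg [0.13 0.03 0.12] t 9.28
```

View pics/w9.png

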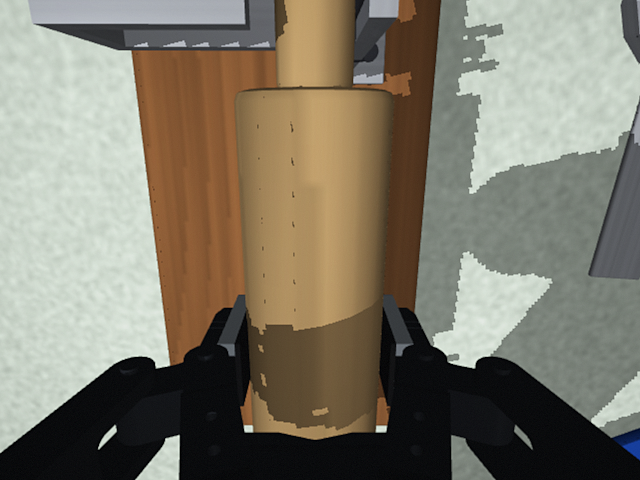

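```bash
python3 - <<'E'
from h import *
p=get_image("wrist")
B=np.array([.542,.1735]);ex=np.array([.97503,-.22206]);ey=np.array([.22206,.97503])
X,u,v=cloud(p);L=np.c_[(X[:,:2]-B)@ex,(X[:,:2]-B)@ey,X[:,2]]*1000
q=(abs(L[:,1]-106)<10)&(L[:,2]>149)&(L[:,2]<156)&(L[:,0]<16)
h,e=np.histogram(L[q,0],np.arange(-20,17,1)); print(list(zip(e.astype(int),h)))
# handle edges
q=(L[:,1]>82)&(L[:,1]<94)&(L[:,2]>125)&(L[:,2]<146)
print(np.percentile(L[q,0],[1,50,99]), L[q,2].max())
q=(abs(L[:,1])<70)&(L[:,1]>20)&(L[:,2]>136)&(L[:,2]<160)&(abs(L[:,0]-16)<25)
Y=L[q]
from scipy.optimize import least_squares
f=lambda a: np.hypot(Y[:,0]-a[0]-a[2]*Y[:,1],Y[:,2]-a[1]-a[3]*Y[:,1])-23
print(least_squares(f,[16,131,0,0],loss="soft_l1").x)
E
```

```text
[(np.int64(-20), np.int64(97)), (np.int64(-19), np.int64(102)), (np.int64(-18), np.int64(96)), (np.int64(-17), np.int64(99)), (np.int64(-16), np.int64(96)), (np.int64(-15), np.int64(104)), (np.int64(-14), np.int64(99)), (np.int64(-13), np.int64(94)), (np.int64(-12), np.int64(93)), (np.int64(-11), np.int64(112)), (np.int64(-10), np.int64(92)), (np.int64(-9), np.int64(101)), (np.int64(-8), np.int64(97)), (np.int64(-7), np.int64(101)), (np.int64(-6), np.int64(103)), (np.int64(-5), np.int64(92)), (np.int64(-4), np.int64(107)), (np.int64(-3), np.int64(92)), (np.int64(-2), np.int64(101)), (np.int64(-1), np.int64(102)), (np.int64(0), np.int64(131)), (np.int64(1), np.int64(22)), (np.int64(2), np.int64(0)), (np.int64(3), np.int64(0)), (np.int64(4), np.int64(0)), (np.int64(5), np.int64(0)), (np.int64(6), np.int64(0)), (np.int64(7), np.int64(0)), (np.int64(8), np.int64(0)), (np.int64(9), np.int64(0)), (np.int64(10), np.int64(0)), (np.int64(11), np.int64(0)), (np.int64(12), np.int64(0)), (np.int64(13), np.int64(0)), (np.int64(14), np.int64(0)), (np.int64(15), np.int64(0))]
[ 5.71522015 16.55470289 27.36474984] 145.93362197346195
[ 1.64830158e+01  1.30306434e+02  3.70419929e-04 -2.55905861e-04]
```

The beak ends at board x of +0.9 mm and the back plate starts at about 27.8 mm. The handle spans 5.5 to 27.4 mm, so the pin is 4.6 mm clear of the beaks and just short of the stop. I'll lift a little first, keeping the push on.

Call:
carry_out(deltas="0 -1 1.5 0.1 0 0.1 0.8; 0 -3 1.5 0.1 0 0.1 0.8; 0 -5 1.5 0.1 0 0.1 0.8; 0 -7 1.5 0.1 0 0.1 0.8; 0 -8 1.5 0.1 0 0.1 0.8; 0 -8 1.5 0.1 0 0.1 0.8")

```text
t: 9.83
eef_pos: [0.5589, 0.1712, 0.2908]
orientation: [-0.443, 0.553, -0.551, 0.44]
contact_force: [-7.7, 1.0, -6.0]
gripper_width: 0.522
```

```bash
python3 look.py w10; python3 - <<'E'
from h import *
p=get_image("wrist")
B=np.array([.542,.1735]);ex=np.array([.97503,-.22206]);ey=np.array([.22206,.97503])
X,u,v=cloud(p);L=np.c_[(X[:,:2]-B)@ex,(X[:,:2]-B)@ey,X[:,2]]*1000
q=(L[:,1]>82)&(L[:,1]<94)&(L[:,2]>130)&(L[:,2]<160)
print(np.percentile(L[q,0],[1,50,99]), L[q,2].max())
q=(abs(L[:,1])<70)&(L[:,1]>20)&(L[:,2]>142)&(L[:,2]<170)&(abs(L[:,0]-16)<25)
Y=L[q]
from scipy.optimize import least_squares
f=lambda a: np.hypot(Y[:,0]-a[0]-a[2]*Y[:,1],Y[:,2]-a[1]-a[3]*Y[:,1])-23
print(least_squares(f,[16,137,0,0],loss="soft_l1").x)
E
```

```text
Ftool [ 1.49  6.56 -7.35] boardx mm 16.96 [0.5589 0.1712 0.2908] 9.8833
beak 1 5804 [-46.5 -22.3  27.9]
plate top 1 617 [27.9 30.8 33.9]
[ 4.88338269 16.07058546 28.22660025] 158.8862393145091
[ 1.60679147e+01  1.36805581e+02 -2.24261725e-03 -2.45126075e-03]
```

Call:
carry_out(deltas="0 -3 1.2 0 0 0.1 0.8; 0 -7 1.2 0 0 0.1 0.8; 0 -11 1.2 0 0 0.1 0.8; 0 -15 1.2 0 0 0.1 0.8; 0 -19 1 0 0 0.1 0.8; 0 -22 1 0 0 0.1 0.8; 0 -22 1 0 0 0.1 0.8")

```text
t: 10.52
eef_pos: [0.5594, 0.1715, 0.313]
orientation: [-0.443, 0.554, -0.55, 0.44]
contact_force: [-8.1, 0.6, 4.3]
gripper_width: 0.52
```

```bash
python3 look.py w11
```

```text
Ftool [ 1.4  -3.98 -7.31] boardx mm 17.38 [0.5594 0.1715 0.313 ] 10.5667
beak 1 7602 [-46.6 -22.7   0.9]
plate top 1 729 [ 5.2 28.8 33.8]
```

View pics/w11.png

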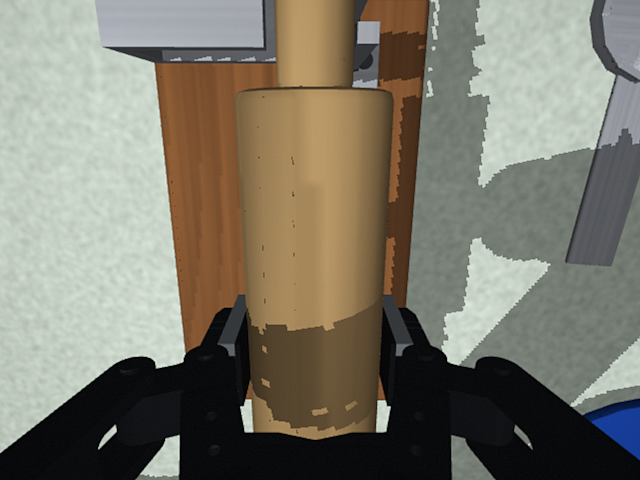

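Call:
carry_out(deltas="0 -3 0.8 0.2 0 0.2 0.8; 0 -7 0.8 0.2 0 0.2 0.8; 0 -12 0.6 0.2 0 0.2 0.8; 0 -18 0.3 0.2 0 0.2 0.8; 0 -25 0 0.3 0 0.2 0.8; 0 -33 0 0.3 0 0.2 0.8; 0 -41 0 0.3 0 0.2 0.8; 0 -50 0 0.3 0 0.2 0.8; 0 -58 0 0.3 0 0.2 0.8; 0 -63 0 0.3 0 0.2 0.8; 0 -65 0 0.3 0 0.2 0.8; 0 -65 0 0.3 0 0.2 0.8; 0 -65 0 0.3 0 0.2 0.8")

```text
t: 11.65
eef_pos: [0.5598, 0.1714, 0.3778]
orientation: [-0.441, 0.553, -0.551, 0.442]
contact_force: [-1.2, 0.8, -4.4]
gripper_width: 0.527
```

```bash
python3 look.py w12; python3 - <<'E'
from h import *
s=state(); print(Rn.from_quat(s["orientation"]).as_matrix().round(4), s["qpos"].round(2))
p=get_image("wrist")
# pin pose in tool frame
R=Rn.from_quat(s["orientation"]).as_matrix()
X,u,v=cloud(p);L=(X-s["eef_pos"])@R*1000
q=(abs(L[:,0])<150)&(abs(L[:,2])<26)&(L[:,1]>120)&(L[:,1]<160)
hs=cv2.cvtColor(p["color"],cv2.COLOR_BGR2HSV)[v,u]; q&=(hs[:,1]>50)
print(np.percentile(L[q,0],[0,50,100]))
w=q&(abs(L[:,0])>20)&(abs(L[:,0])<72)&(L[:,1]<150); Y=L[w]
from scipy.optimize import least_squares
f=lambda a: np.hypot(Y[:,2]-a[0]-a[2]*Y[:,0],Y[:,1]-a[1]-a[3]*Y[:,0])-23
r=least_squares(f,[0,154,0,0],loss="soft_l1"); print(r.x,np.abs(r.fun).mean(),len(Y))
w=q&(abs(L[:,2])<8)&(L[:,1]<140); print("barrel ends along tool x",np.percentile(L[w,0],[0,1,99,100]))
E
```

```text
Ftool [ 1.12  3.   -0.37] boardx mm 17.77 [0.5597 0.1713 0.3776] 11.7
beak -1 144 [-25.8 -22.5 -19.6]
beak 1 6120 [-46.6 -23.8  -1. ]
[[-0.2202 -0.0019  0.9755]
 [-0.9755  0.0029 -0.2202]
 [-0.0024 -1.     -0.0025]] [ 0.21  0.35 -0.72  1.58  0.23  1.31 -0.76]
[-104.24598976  -44.9758375    33.66565249]
[2.78820131e-02 1.53979783e+02 6.34463980e-04 2.32318479e-04] 0.3901939012780211 28265
barrel ends along tool x [-81.3275961  -80.46624331  19.41925164  22.06783554]
```

View pics/w12.png

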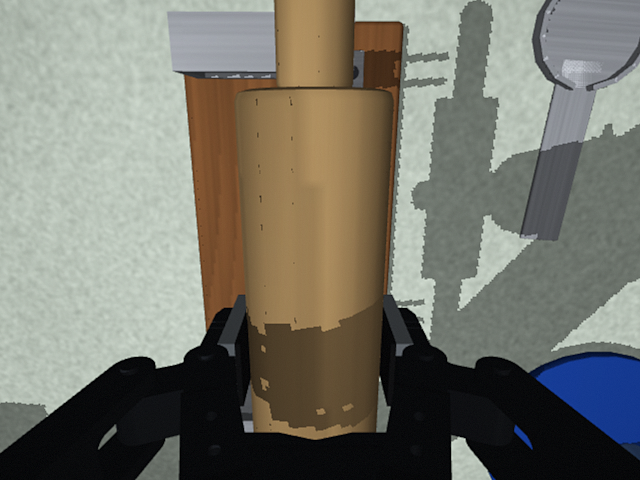

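The pin is out: its axis is at z of about 0.224 and the wrist carries about 3.3 N. In the tool frame its centre is at about x of -1 mm, aligned. Next is the transfer to above the cradle.

```bash
python3 -c "
from h import *
delta([.493,-.2136,.375],-81.95)"
```

```text
d mm [390.2   1.5  19.7] rot deg [ 2.100e-01  6.923e+01 -3.000e-02] t 11.75
```

Call:
carry_out(deltas="10 0 0 0 1 0 0.8; 30 0 1 0 4 0 0.8; 58 0 2 0 8 0 0.8; 88 0 4 0 13 0 0.8; 118 0 6 0 18.5 0 0.8; 148 0 8 0 24 0 0.8; 178 0 9 0 30 0 0.8; 208 0 10 0 36 0 0.8; 238 0 12 0 42 0 0.8; 268 0 13 0 48 0 0.8; 298 0 15 0 53.5 0 0.8; 326 0 16 0 58.5 0 0.8; 352 0 18 0 63 0 0.8; 372 1 19 0 66.5 0 0.8; 384 1 19.5 0 68.5 0 0.8; 389 1.5 19.7 0.2 69.2 0 0.8; 390 1.5 19.7 0.2 69.2 0 0.8; 390 1.5 19.7 0.2 69.2 0 0.8; 390 1.5 19.7 0.2 69.2 0 0.8")

```text
t: 13.33
eef_pos: [0.4936, -0.2118, 0.375]
orientation: [-0.051, 0.706, -0.705, 0.051]
contact_force: [-1.0, 0.2, -3.5]
gripper_width: 0.524
```

```bash
python3 - <<'E'
from h import *
s=state(); print(s["qpos"].round(2),s["contact_force"].round(1))
delta([.493,-.2136,.375],-81.95)
p=get_image("wrist"); cv2.imwrite("pics/w13.png",p["color"])
X,u,v=cloud(p); k=(X[:,2]>.016)&(X[:,2]<.025)&(abs(X[:,0]-.494)<.11)&(abs(X[:,1]+.2137)<.06)
if k.sum()>50: print(k.sum(),cv2.minAreaRect((X[k][:,:2]*1000).astype(np.float32)))
pt=get_image("top"); cv2.imwrite("pics/t13.png",pt["color"])
ps=get_image("side"); cv2.imwrite("pics/s13.png",ps["color"])
E
```

```text
[ 0.65  0.18 -0.37  1.72  0.07  1.25 -1.16] [-1.   0.2 -3.5]
d mm [0.8 0.  1.7] rot deg [ 0.06  0.22 -0.03] t 13.33
```

View pics/w13.png

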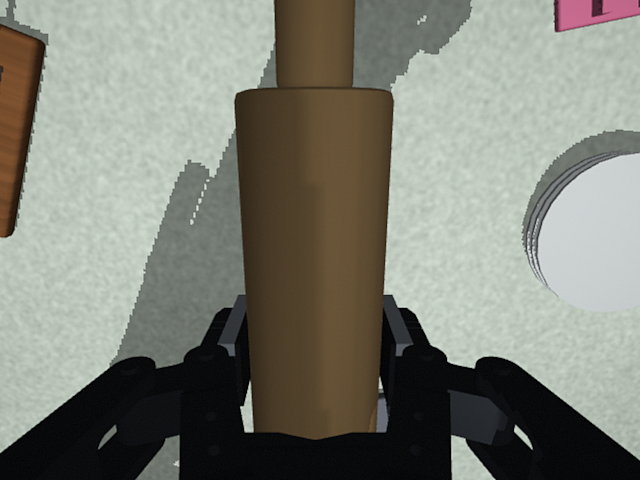

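View pics/s13.png

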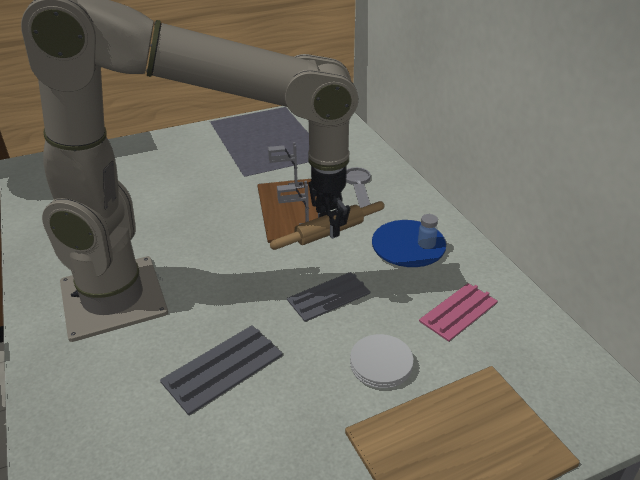

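```bash
python3 - <<'E'
from h import *
p=get_image("side")
X,u,v=cloud(p)
print("table z",np.median(X[(u>450)&(u<500)&(v>300)&(v<350),2]))
k=(X[:,2]>.0155)&(X[:,2]<.026)&(abs(X[:,0]-.494)<.12)&(abs(X[:,1]+.2137)<.07)
print(k.sum(),np.median(X[k,2]),cv2.minAreaRect((X[k][:,:2]*1000).astype(np.float32)))
k=(X[:,2]>.0045)&(X[:,2]<.03)&(abs(X[:,0]-.494)<.12)&(abs(X[:,1]+.2137)<.07)
print(cv2.minAreaRect((X[k][:,:2]*1000).astype(np.float32)))
cv2.imwrite("pics/s13c.png",cv2.resize(p["color"][190:330,240:400],None,fx=4,fy=4,interpolation=cv2.INTER_CUBIC))
E
```

```text
table z 0.0016342334191836822
430 0.01875217634764994 ((493.060791015625, -214.49172973632812), (179.932861328125, 49.632110595703125), 8.218123435974121)
((493.4034118652344, -214.05517578125), (137.48121643066406, 237.30625915527344), 89.96504211425781)
```

```bash
python3 -c "
from h import *
delta([.4925,-.2138,.205],-81.9)"
```

```text
d mm [  1.1 170.1   1.2] rot deg [ 0.03  0.08 -0.02] t 13.53
```

Call:
carry_out(deltas="0.5 8 1 0 0.1 0 0.8; 1 28 1.2 0 0.1 0 0.8; 1.1 53 1.2 0 0.1 0 0.8; 1.1 80 1.2 0 0.1 0 0.8; 1.1 105 1.2 0 0.1 0 0.8; 1.1 128 1.2 0 0.1 0 0.8; 1.1 146 1.2 0 0.1 0 0.8; 1.1 158 1.2 0 0.1 0 0.8; 1.1 165 1.2 0 0.1 0 0.8; 1.1 167 1.2 0 0.1 0 0.8; 1.1 168 1.2 0 0.1 0 0.8; 1.1 168 1.2 0 0.1 0 0.8; 1.1 168 1.2 0 0.1 0 0.8")

```text
t: 14.62
eef_pos: [0.4929, -0.214, 0.2081]
orientation: [0.049, -0.705, 0.705, -0.05]
contact_force: [0.8, -0.0, -4.3]
gripper_width: 0.522
```

```bash
python3 - <<'E'
from h import *
delta([.4925,-.2138,.193],-81.9); print(state()["contact_force"])
p=get_image("side"); cv2.imwrite("pics/s14.png",cv2.resize(p["color"][190:340,230:430],None,fx=4,fy=4,interpolation=cv2.INTER_CUBIC))
p=get_image("wrist"); cv2.imwrite("pics/w14.png",p["color"])
E
```

```text
d mm [ 0.4 15.1 -0.2] rot deg [-0.02 -0.02 -0.1 ] t 14.62
[ 0.76183775 -0.00895126 -4.26517666]
```

View pics/s14.png

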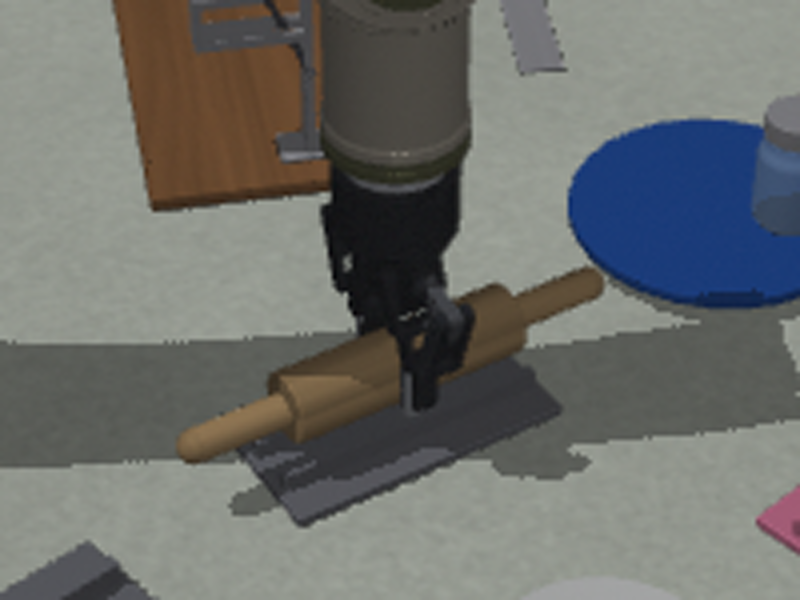

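View pics/w14.png

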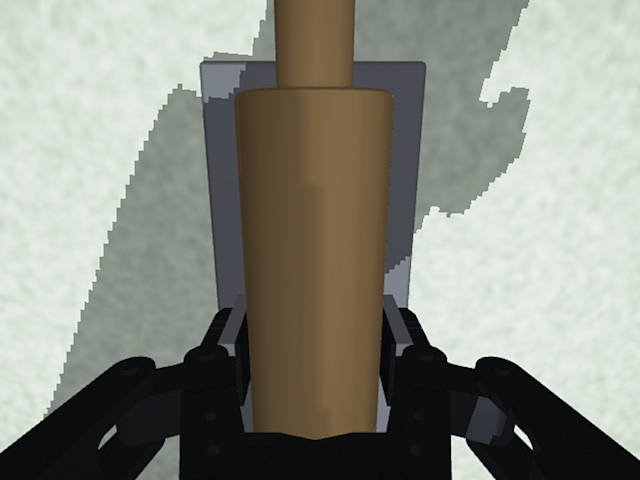

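Seen from the wrist, the pin is centred over the cradle foot: foot midpoint at column 313, barrel midpoint at column 314.5. Now I'll lower it gently.

Call:
carry_out(deltas="0.4 2 0 0 0 0 0.8; 0.4 4 0 0 0 0 0.8; 0.4 6 0 0 0 0 0.8; 0.4 8 0 0 0 0 0.8; 0.4 9 0 0 0 0 0.8; 0.4 10 0 0 0 0 0.8; 0.4 11 0 0 0 0 0.8; 0.4 12 0 0 0 0 0.8; 0.4 13 0 0 0 0 0.8; 0.4 13 0 0 0 0 0.8; 0.4 13 0 0 0 0 0.8")

```text
t: 15.63
eef_pos: [0.4924, -0.214, 0.1949]
orientation: [0.049, -0.705, 0.705, -0.05]
contact_force: [0.4, 0.8, -3.7]
gripper_width: 0.521
```

Call:
carry_out(deltas="0 0.5 0 0 0 0 0.8; 0 1 0 0 0 0 0.8; 0 1.5 0 0 0 0 0.8; 0 2 0 0 0 0 0.8; 0 2 0 0 0 0 0.8; 0 2 0 0 0 0 0.8")

```text
t: 16.13
eef_pos: [0.4924, -0.214, 0.1929]
orientation: [0.049, -0.705, 0.705, -0.05]
contact_force: [-1.1, 1.0, -2.8]
gripper_width: 0.52
```

Call:
carry_out(deltas="0 0.5 0 0 0 0 0.8; 0 1 0 0 0 0 0.8; 0 1.5 0 0 0 0 0.8; 0 1.5 0 0 0 0 0.8; 0 1.5 0 0 0 0 0.8")

```text
t: 16.55
eef_pos: [0.4925, -0.214, 0.1925]
orientation: [0.049, -0.705, 0.706, -0.05]
contact_force: [-6.0, 2.2, 11.5]
gripper_width: 0.522
```

```bash
python3 - <<'E'
from h import *
s=state(); print(s["contact_force"],s["eef_pos"],s["ft_torque"]); delta(s["eef_pos"],-81.9)
p=get_image("wrist"); cv2.imwrite("pics/w15.png",p["color"])
R=Rn.from_quat(s["orientation"]).as_matrix()
X,u,v=cloud(p);L=(X-s["eef_pos"])@R*1000
q=(abs(L[:,0])<72)&(abs(L[:,0])>20)&(abs(L[:,2])<26)&(L[:,1]>120)&(L[:,1]<150); Y=L[q]
from scipy.optimize import least_squares
f=lambda a: np.hypot(Y[:,2]-a[0]-a[2]*Y[:,0],Y[:,1]-a[1]-a[3]*Y[:,0])-23
print(least_squares(f,[0,154,0,0],loss="soft_l1").x)
E
```

```text
[-5.99214307  2.2065647  11.51530421] [ 0.49254072 -0.21398413  0.19251143] [ 0.361529    1.22306749 -0.04931382]
d mm [0. 0. 0.] rot deg [-0.04 -0.03 -0.09] t 16.55
[ 3.41286769e-01  1.53885196e+02  6.37848240e-04 -2.88716822e-03]
```

View pics/w15.png

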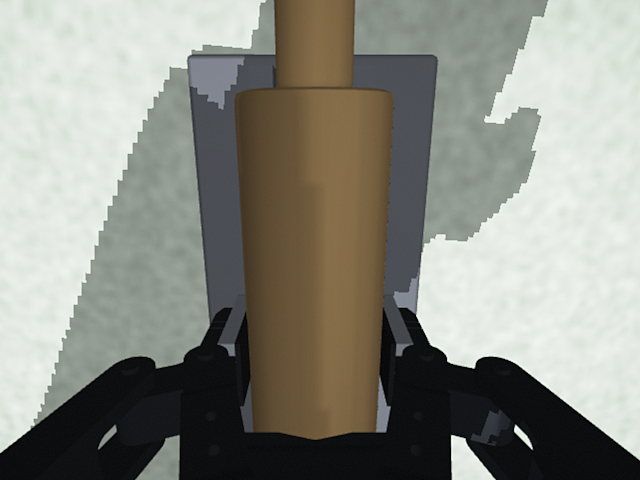

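The pin touched down at the expected height. The wrist reads about +11.5 N, which is roughly 15 N pressing on the cradle. I'll ease off a little and then release softly.

Call:
carry_out(deltas="0 0.2 0 0 0 0 0.6; 0 0.2 0 0 0 0 0.5; 0 0.2 0 0 0 0 0.45; 0 0.2 0 0 0 0 0.4; 0 0.2 0 0 0 0 0.3; 0 0.2 0 0 0 0 0.2; 0 0 0 0 0 0 0.1; 0 0 0 0 0 0 0; 0 0 0 0 0 0 0; 0 0 0 0 0 0 0", newtons=20)

```text
t: 17.43
eef_pos: [0.4925, -0.214, 0.1925]
orientation: [0.049, -0.705, 0.706, -0.05]
contact_force: [0.4, -0.1, 0.6]
gripper_width: 1.0
```

```bash
python3 look.py w16
```

```text
Ftool [-0.27 -0.3  -0.12] boardx mm 37.84 [ 0.4926 -0.214   0.1925] 17.4833
```

View pics/w16.png

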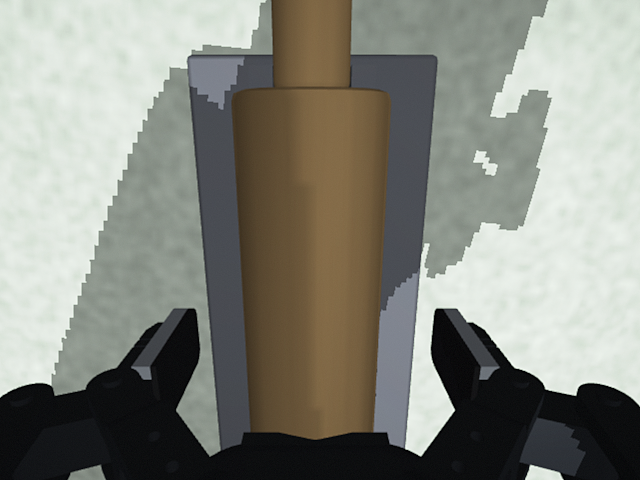

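The pin is released and centred on the foot: foot columns 188 to 437, barrel columns 233 to 391. I'll raise the arm straight up.

Call:
carry_out(deltas="0 -5 0 0 0 0 0; 0 -20 0 0 0 0 0; 0 -45 0 0 0 0 0; 0 -75 0 0 0 0 0; 0 -105 0 0 0 0 0; 0 -135 0 0 0 0 0; 0 -160 0 0 0 0 0; 0 -180 0 0 0 0 0; 10 -190 0 0 0 0 0; 30 -190 0 0 0 0 0; 60 -190 0 0 0 0 0; 90 -190 0 0 0 0 0; 110 -190 0 0 0 0 0; 120 -190 0 0 0 0 0; 120 -190 0 0 0 0 0; 120 -190 0 0 0 0 0; 120 -190 0 0 0 0 0")

```text
t: 18.9
eef_pos: [0.3744, -0.2303, 0.3826]
orientation: [0.049, -0.705, 0.706, -0.051]
contact_force: [1.2, 0.3, 0.2]
gripper_width: 0.998
```

```bash
python3 - <<'E'
from h import *
from scipy.optimize import least_squares
c=np.array([.4935,-.2138]); a=np.radians(8.1); d=np.array([np.cos(a),np.sin(a)]); n=np.array([-d[1],d[0]])
for nm in("wrist","top","side"):
    p=get_image(nm); cv2.imwrite(f"pics/{nm}17.png",p["color"])
    X,u,v=cloud(p); L=np.c_[(X[:,:2]-c)@d,(X[:,:2]-c)@n,X[:,2]]*1000
    hs=cv2.cvtColor(p["color"],cv2.COLOR_BGR2HSV)[v,u]
    q=(abs(L[:,0])<70)&(abs(L[:,1])<35)&(L[:,2]>42)&(L[:,2]<75)&(hs[:,1]>60); Y=L[q]
    if len(Y)<50: print(nm,len(Y)); continue
    f=lambda b: np.hypot(Y[:,1]-b[0]-b[2]*Y[:,0],Y[:,2]-b[1])-23
    r=least_squares(f,[0,39,0],loss="soft_l1")
    w=(abs(L[:,0])<110)&(abs(L[:,1])<8)&(L[:,2]>56)&(L[:,2]<75)
    k=(abs(L[:,0])<110)&(abs(L[:,1])<60)&(L[:,2]>16)&(L[:,2]<23)&(hs[:,1]<60)
    k2=(abs(L[:,0])<130)&(abs(L[:,1])<60)&(L[:,2]>4.5)&(L[:,2]<12)&(hs[:,1]<60)
    print(nm,len(Y),"across,height,slope",r.x.round(4),"ends",np.percentile(L[w,0],[.5,99.5]).round(1),"rails x",np.percentile(L[k,0],[1,99]).round(1),"foot across",np.percentile(L[k2,1],[1,99]).round(1))
p=get_image("top")
for nme,z in (("turntable",0),("jar",.024),("saucers",0),("spoon_rest",0)):
    for r in place_of(p,nme)[:1]: print(nme,round(r["score"],2),atz(p,r["uv"],z).round(4))
s=state(); print(s["t"],s["eef_pos"],s["contact_force"])
E
```

```text
wrist 9357 across,height,slope [ 5.55700e-01  3.82176e+01 -2.40000e-03] ends [-78.2  25.5] rails x [-89.6 -82.2] foot across [-43.8  45.1]
top 1190 across,height,slope [ 8.1430e-01  4.0231e+01 -5.0000e-03] ends [-76.3  82.4] rails x [-88.6  94. ] foot across [-56.8  57.2]
side 788 across,height,slope [-8.97000e-02  3.78936e+01  2.30000e-03] ends [-79.8  81. ] rails x [-89.3  87.9] foot across [-47.9  11.4]
turntable 0.59 [ 0.7749 -0.1209  0.    ]
jar 0.82 [ 0.8055 -0.1517  0.024 ]
saucers 0.77 [ 0.5123 -0.4623  0.    ]
spoon_rest 0.69 [0.7833 0.1921 0.    ]
19.3 [ 0.37366132 -0.2306706   0.38220766] [0.63712762 0.22603738 0.23635938]
```

View pics/wrist17.png

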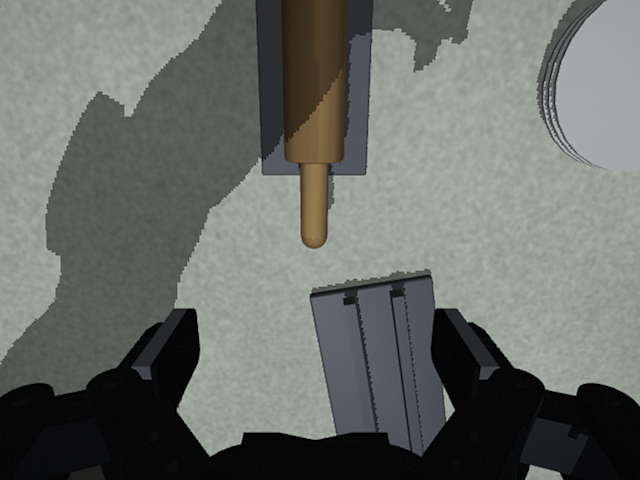

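View pics/side17.png

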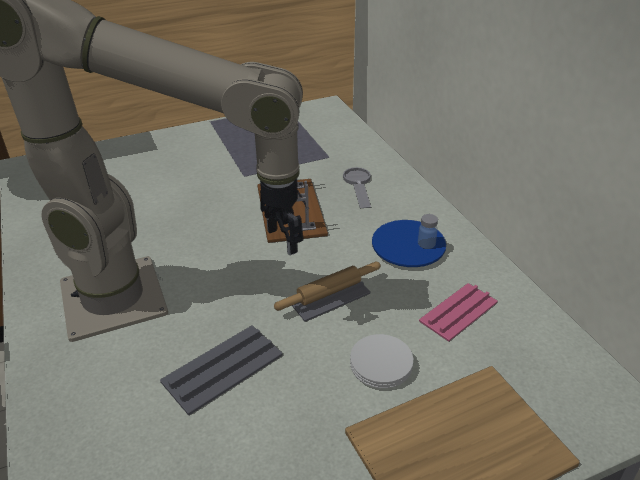

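```bash
python3 -c "
from workcell import *
print(job_done())"
```

```text
the job is handed in; nothing more can be done
None
```

The rolling pin is out of the rack and lying in the smaller grey cradle, released. I handed the job in at about 19.3 s of the 51 s allowed; no verdict was reported.

**What I did:**
- **Push:** I gripped the barrel from above and pushed slowly along the rack's +x, about 25 mm. The force against the push peaked at about 12 N. I stopped when the camera showed the handles 4.6 mm clear of the beaks and about 0.4 mm short of the back plates.
- **Lift:** I raised the pin to about 0.22 m, then carried it over the cradle.
- **Placing:** I lowered it until it touched down at the expected height, pressing with about 15 N, then let go and backed off.

**Last checks:**
- **Across the rails:** the three cameras put the pin within 1 mm of the cradle's middle.
- **Height:** the cameras gave 38 to 40 mm against the 39 mm it should be.
- **Angle:** the pin is within 0.005 rad of the rails.
- **Along the rails:** it is within about 3 mm of the middle.
- **Robot:** it stood clear with no contact force.

**Where readings disagreed:**
- **Cradle position:** the first estimates from the top and wrist cameras differed by about 3 mm along the rails. The side camera agreed with the wrist camera, and I went by those two.
- **Turntable:** the last look put it about 10 mm from its first reading, at a lower score (0.59 against 0.96). The arm never went near it, so I take this as detector error. The jar, saucers and spoon rest read within about 8 mm of their first positions.

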